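Lock the jar press down on a jam jar

TASK

The jam jar standing in the little bench press has to stand with its lid held down while the jam sets. Swing the press arm round over the jar until it meets its stop, push the black knob down until the rubber foot bears on the lid with a light hand pressure (about a kilogram at the knob, never more than 1.2 on the jar itself), and while still bearing down turn the knob clockwise as far as it goes, so that the foot stays locked on the lid when you let go. Leave the jar in its seat and the other things on the worktop where they are.

Things in the scene. Friction and masses are not known exactly. Their poses are not given: they have to be found in the camera images.
- press: the bench press: a light wooden base board 205 x 116 mm, 22 mm high with its rubber feet; origin under the centre of the base on the worktop; its x axis runs along the base from the jar to the steel column, z up. The column (20 mm thick, top at 210 mm) stands at x = +62 mm, y = 0; the jar's seat is at x = -53 mm, y = 0. The base does not move.
- swing_pivot (a point): point on the column's axis at half the height of the arm (180 mm above the worktop), turning with the arm: its -x axis points along the arm to the plunger, whose upright axis is 115 mm from the column's axis. When the knob is at 0 its grip bar lies along the arm. The arm is 20 mm wide, 24 mm high, with a 38 mm round boss at the plunger (top of the boss 200 mm above the worktop).
- press_arm (a joint): angle of the swing arm about the upright column (rad): 0 = against its stop, with the plunger straight over the middle of the jar's seat; negative = swung aside (clockwise seen from above), so it must be turned counter-clockwise to 0. It stays where it is left; friction about 0.25 N m.
- knob_grip (a point): the knob on top of the plunger: middle of its raised grip bar. The bar is 50 mm long (along this point's x axis), 14 mm thick (y) and 26 mm high, standing on a black disc 54 mm across and 7 mm thick; this point is 13 mm below the bar's top and 12 mm above the disc's upper face. With the plunger up it is 255 mm above the worktop. It moves with the plunger and turns with the knob.
- press_knob (a joint): angle of the knob (rad) in the arm, growing clockwise from above: below 0.3 the plunger slides freely, from about 0.4 an eccentric clamps it more and more, 1.2 and over = locked, 1.45 = its stop. It stays where it is left; as the clamp takes the load on letting go, the plunger springs back a few tenths of a mm. It takes up to 0.25 N m, which also pushes the arm off its stop unless the knob is held in place.
- press_quill: the upright plunger that slides in the arm's boss, with its knob and foot; origin on its axis, 75 mm below the grip bar's middle (180 mm above the worktop when up); it can go down 36 mm. A spring lifts it with about 3 N at the top, rising 0.8 N per cm, unless locked.
- plunger_end (a point): lower end of the plunger's rod, from which the foot hangs on a fine-adjustment screw. The foot is a rubber disc 36 mm across that gives about 1 mm for 7 N. How far the screw is out varies and is not measured: with the plunger up, the foot's lower face is 10 to 28 mm below this point and meets the lid after 6 to 24 mm of travel. The screw does not turn by itself.
- jar: the jam jar in the press's seat, 62 mm across and 99 mm high with its metal lid (57 mm across); origin at the centre of its underside, z up. A steel ring 9 mm high, 68 mm inside, surrounds its foot.
- jar_lid (a point): centre of the top of the lid of the jar in the press, 124 mm above the worktop; the foot bears on it.
- jar_seat (a point): middle of the cork pad of the seat, on which the jar stands (25 mm above the worktop); fixed to the base.
- next_jar: a second jam jar of the same kind, waiting on the worktop; leave alone; origin under its centre.
- lemon: a lemon, 83 x 58 x 58 mm; leave alone; origin under its centre.
- spice_a: a spice jar, 45 mm across, 106 mm high; leave alone; origin under its centre.
- spoon: a teaspoon, 139 mm long, lying on the worktop; leave alone; origin under its centre.
Not all that is in view belongs to the job. Leave any orange look-alike of the jar alone.

How it is judged:
By the outcome, as a careful person would: the job done as asked, in the order asked, and still so for the second after the job is handed in, with the robot touching nothing.
It also fails if it takes over 48 s, if anything falls off the work surface, if the arm or the gripper's body presses on something with over 40 N, if the wrist force passes 120 N, or if a joint passes its speed limit or range.

ROBOT

A 6-joint arm with a two-finger parallel gripper is mounted at the origin on a cart in front of the work surface, level with it; the furniture and walls round the work are solid. World frame = base frame: x ahead of the robot, y to its left, z up, the work surface at z = 0. Lengths are in m, angles in rad, forces in N, time in s.
With the tool pointing down it reaches from about 0.275 to 0.825 m from the base axis. Payload 5.2 kg.
Tool frame: the origin (TCP) lies at the centre of the arm's flange, where the gripper is bolted on; the fingertips stand 186 mm ahead of it and the grasp point (between the pads) lies 167 mm ahead of it; z points along the fingers, y is the direction in which the jaws open and shut (so a half turn about z gives the same grasp; the last joint's range is limited). The gripper opens to 93 mm and grips with 3 to 60 N. Pads are 15 mm wide; open, the fingers measure 128 mm over their backs; the gripper's body (75 mm by 188 mm) begins 65 mm behind the grasp point.
Start: joints at [0.93, 0.259, 1.535, -0, 1.348, -0.203], TCP at [0.233, 0.498, 0.405] pointing down, gripper open.
Joint ranges: [-3.14, 3.14], [-0.91, 2.08], [0.19, 2.58], [-1.22, 4.36], [0.22, 2.71], [-3.12, 3.12]. Speed limits (rad/s): [2.57, 2.57, 3.14, 3.14, 3.14, 3.14].

INTERFACE

Orientations are given as [roll, pitch, yaw] about the fixed x, y, z axes, in that order (R = Rz(yaw) Ry(pitch) Rx(roll)).
In Python, from bench import arm, optics gives the robot as it stands.
- The arm moves only by the tool carry_out, never from a script. Its argument "increments" is a list of rows, each an object of numbers: "ax", "ay", "az": the turn, a rotation vector about the tool's x, y, z in degrees; "dx", "dy", "dz": the shift along the tool's x, y, z in m; "fingers": the opening, from 0 (shut) to 1 (fully open). In form: [{"ax": .., "ay": .., "az": .., "dx": .., "dy": .., "dz": .., "fingers": ..}, ...]. A call has exactly 5 rows; each row shifts and turns the commanded pose from where the row before left it, along the tool's axes as they then stand; what a row does not reach is not made up. A row lasts 1/8 s, in which the tool goes at most 62.5 mm and 10.7 degrees, less where a joint would pass 70% of its speed; a pose out of reach is approached as far as the arm can. A call is refused whole if a number of a shift passes 0.0625 or a number of a turn 10.7, either way. A call with a gripper value outside its range is refused whole. The fingers move at their own pace and stop on an object; "squeeze" is the grip in N (left out, the last holds). Time passes only in rows, so rows that do not move let the fingers close, or fill a call up. It gives the time, the measured TCP pose, the force and the opening at its end, in the units of the state.
- arm.sense(): the state, without advancing time (a new reading comes with each control period).
- optics.capture(name): name is "scene" or "top"; returns a dict with "color" (384x512x3 uint8, red, green, blue), "mtx" (3x3 intrinsics, pixels), "position" and "orientation" of the camera in the world. Camera axes: x right, y up, looking along -z (the intrinsics and any distortion apply to the point x, -y, -z); pixel columns grow to the right and rows downward; lengths in m; the calibration is good to about 2 mm. A picture is of the moment at which its call begins. There is no depth.
- arm.job_done(): hands the job in, once; it reports no verdict.
Trained networks look in a picture, given as the dict that the camera call returned (one of the last four; its "shot" number tells which), for a name from the list of things; names that differ only in an ending like _2 or _b are one class to them, and where a whole thing is asked for, a point or a joint stands for the part that bears it (a point fixed in the world has none). Each returns a list of dicts, best first, with "conf" (0 to 1); they miss things now and then, are a little off and sometimes report something else, mostly with a low value. They report only what shows in the picture. A call takes as long as a camera call. They do not tell look-alikes from the thing itself.
- optics.spot_in(label, picture): "location" ([x, y, z] in m, in world coordinates, good to about 4 mm: the middle of the surface that is visible of it).
- optics.cut_out(label, picture): "region" (384x512 bool, what is visible of it).
- optics.spot_point(label, picture): "location" ([x, y, z] in m, in world coordinates, good to about 4 mm: a listed point, or the origin of a listed thing).
The state is a dict: "t": time; "joints": joint angles; "dq": joint speeds; "tau": joint torques, N m; "position": TCP position; "orientation": TCP orientation; "ft_force": force on the tool from outside, world axes, zero at the start; "wrist_torque": the same for the moment, N m; "opening": finger opening in m.
Only numpy, scipy, OpenCV 4.12 (cv2) and the standard library are available. Lean on these libraries where they do the work, as an engineer would, in place of code of your own. Each camera call takes 0.05 s, during which the arm holds its last target.

## Working session

There is one attempt and no reset: what is moved stays moved. The work goes in short steps, Python scripts to look and compute and a tool call to move; the robot and the scene stay as the last step left them, time stands still between calls to the robot, and variables do not carry over. Pictures are saved under pics/ and viewed, and the job is handed in when it is done.

Besides the shell and the picture viewer there is one more tool, called after "Emit:" by a JSON object that holds its "name" and its "arguments". carry_out: Moves the arm, as the interface text tells. Its arguments: {"type":"object","properties":{"increments":{"type":"array"},"squeeze":{"type":"number"}},"required":["increments"]}

```bash
mkdir -p pics; ls; cat > h.py <<'E'
from bench import arm, optics
import numpy as np, cv2
def snap(n,f):
    p=optics.capture(n); cv2.imwrite(f'pics/{f}.png',cv2.cvtColor(p['color'],cv2.COLOR_RGB2BGR)); return p
E
python3 - <<'E'
from h import *
print(arm.sense())
for n in ('scene','top'):
    p=snap(n,n+'0'); print(n,p['position'],p['orientation'],p['mtx'])
    for l in ('press','swing_pivot','knob_grip','jar_lid','jar_seat','plunger_end','jar','next_jar','lemon','spice_a','spoon'):
        print(l,[(np.round(d['location'],3),round(d['conf'],2)) for d in optics.spot_point(l,p)][:3])
E
```

```text
pics
{'t': 0.0, 'joints': array([ 9.30183965e-01,  2.59340856e-01,  1.53607104e+00,  3.90837531e-05,
        1.34802725e+00, -2.02810626e-01]), 'dq': array([ 0.00046562, -0.00013464, -0.00222347,  0.00026647,  0.00068668,
       -0.00036766]), 'tau': array([ 1.11183010e-03, -4.37308359e+01, -2.84002501e+01,  7.19853700e-02,
        4.14220628e-02, -1.37883821e-04]), 'position': array([0.23301848, 0.49796135, 0.4039234 ]), 'orientation': array([-3.13979168e+00, -4.09246471e-04,  2.70378188e+00]), 'ft_force': array([ 0.07954685, -0.5019119 , -0.38457263]), 'wrist_torque': array([-0.02012462, -0.00122808,  0.0123114 ]), 'opening': 0.0932202356199335}
scene [-0.2510047   0.97118596  1.39767995] [ 0.77352468 -0.00253808 -2.47519483] [[464.30900907   0.         245.98933067]
 [  0.         464.30900907 184.94996469]
 [  0.           0.           1.        ]]
press [(array([ 0.54 , -0.006,  0.001]), 0.94)]
swing_pivot []
knob_grip [(array([0.452, 0.024, 0.257]), 0.43)]
jar_lid [(array([ 0.511, -0.193,  0.099]), 0.41)]
jar_seat [(array([ 0.524, -0.062,  0.029]), 0.96), (array([0.562, 0.052, 
[... 511 characters left out ...]
 0.178]), 0.97), (array([ 0.525, -0.059,  0.026]), 0.71)]
knob_grip [(array([0.45 , 0.026, 0.255]), 0.77)]
jar_lid [(array([ 0.527, -0.059,  0.124]), 0.76), (array([ 0.515, -0.195,  0.095]), 0.76), (array([ 0.355, -0.291,  0.097]), 0.59)]
jar_seat [(array([ 0.526, -0.057,  0.025]), 0.88)]
plunger_end [(array([0.446, 0.023, 0.159]), 0.66), (array([ 0.543, -0.011, -0.003]), 0.3)]
jar [(array([ 0.511, -0.195, -0.002]), 0.8), (array([ 0.525, -0.061,  0.024]), 0.75), (array([ 0.356, -0.289,  0.003]), 0.52)]
next_jar [(array([ 0.544,  0.427, -0.004]), 0.61)]
lemon [(array([ 0.585, -0.308,  0.004]), 0.38)]
spice_a [(array([ 0.585, -0.307,  0.002]), 0.63)]
spoon [(array([0.51 , 0.309, 0.002]), 0.5)]
```

View pics/scene0.png

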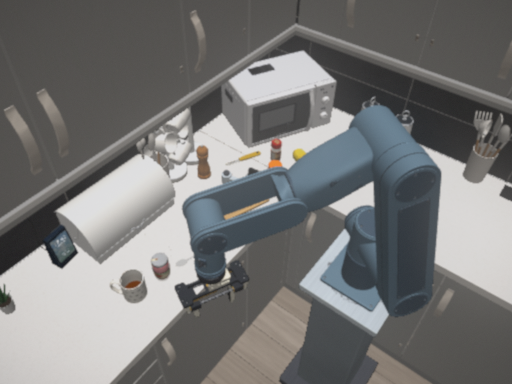

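View pics/top0.png

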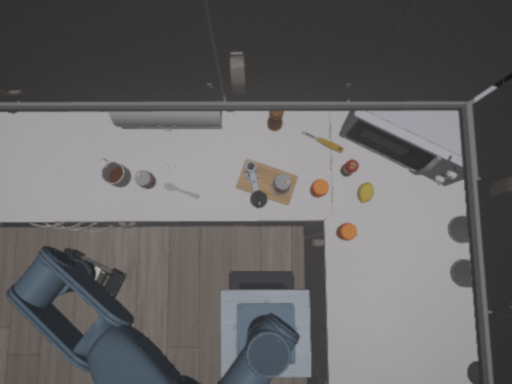

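```bash
python3 - <<'E'
from h import *
acc={}
for i in range(4):
    p=optics.capture('top')
    for l in ('press','swing_pivot','knob_grip','jar_lid','jar_seat','plunger_end'):
        for d in optics.spot_point(l,p):
            if d['conf']>.5: acc.setdefault(l,[]).append(d['location'])
for l in acc: print(l,np.round(acc[l],4).tolist())
c=p['color'][150:225,225:310]
cv2.imwrite('pics/zoom.png',cv2.cvtColor(cv2.resize(c,None,fx=8,fy=8,interpolation=cv2.INTER_CUBIC),cv2.COLOR_RGB2BGR))
E
```

```text
press [[0.543, -0.0095, -0.0038], [0.5409, -0.0129, -0.0009], [0.5423, -0.0129, 0.0015], [0.5435, -0.0084, 0.0]]
swing_pivot [[0.5625, 0.0517, 0.1755], [0.5644, 0.0503, 0.1812], [0.5641, 0.0515, 0.1782]]
jar_lid [[0.5138, -0.1941, 0.0965], [0.5274, -0.0569, 0.1229], [0.3554, -0.2879, 0.0969], [0.5142, -0.1962, 0.098], [0.5263, -0.0613, 0.1265], [0.3541, -0.2896, 0.0977], [0.587, -0.3057, -0.0001], [0.5274, -0.0595, 0.127], [0.3537, -0.2911, 0.0969], [0.5117, -0.1944, 0.097], [0.3567, -0.2908, 0.0979], [0.5148, -0.1939, 0.096], [0.5302, -0.0575, 0.1268]]
jar_seat [[0.5244, -0.0592, 0.0199], [0.5266, -0.0556, 0.023], [0.5256, -0.0578, 0.0207], [0.5251, -0.0584, 0.0216], [0.4515, 0.0246, 0.182]]
plunger_end [[0.4472, 0.0236, 0.1548], [0.4477, 0.0242, 0.1584], [0.4469, 0.024, 0.1584], [0.4495, 0.0228, 0.1592], [0.5269, -0.0586, 0.1246]]
knob_grip [[0.4509, 0.0246, 0.182], [0.4516, 0.0269, 0.2569], [0.4504, 0.0258, 0.2549]]
```

View pics/zoom.png

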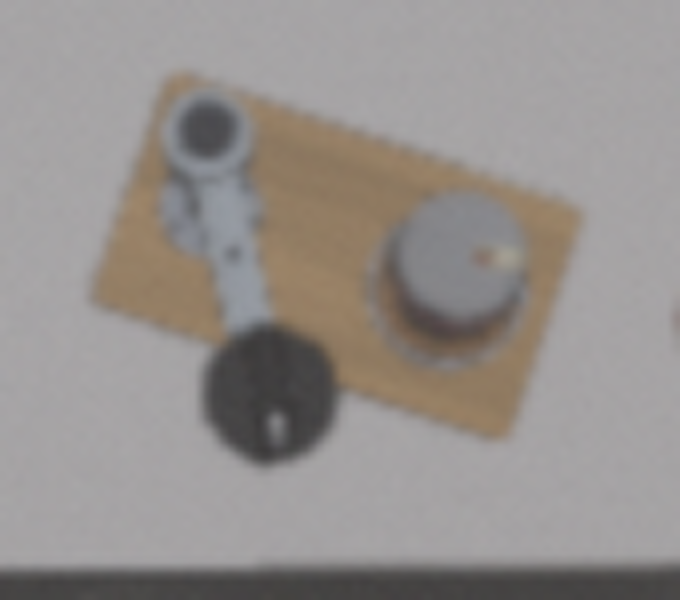

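Emit:
{"name": "carry_out", "arguments": {"increments": [{"dx": -0.04,"dy": -0.0336,"dz": -0.018},{"dx": -0.04,"dy": -0.0336,"dz": -0.018},{"dx": -0.04,"dy": -0.0336,"dz": -0.018},{"dx": -0.04,"dy": -0.0336,"dz": -0.018},{"dx": -0.04,"dy": -0.0336,"dz": -0.018}], "squeeze": 20}}

```text
invalid input at $.increments[0]: expected keys ax, ay, az, dx, dy, dz, fingers
```

Emit:
{"name": "carry_out", "arguments": {"increments": [{"dx": -0.04,"dy": -0.0336,"az": 10},{"az": 10},{"az": 10},{"az": 10},{"az": 10}]}}

```text
invalid input at $.increments[0]: expected keys ax, ay, az, dx, dy, dz, fingers
```

Emit:
{"name": "carry_out", "arguments": {"increments": [{"ax": 0,"ay": 0,"az": 0,"dx": -0.04,"dy": -0.0336,"dz": -0.018,"fingers": 1},{"ax": 0,"ay": 0,"az": 0,"dx": -0.04,"dy": -0.0336,"dz": -0.018,"fingers": 1},{"ax": 0,"ay": 0,"az": 0,"dx": -0.04,"dy": -0.0336,"dz": -0.018,"fingers": 1},{"ax": 0,"ay": 0,"az": 0,"dx": -0.04,"dy": -0.0336,"dz": -0.018,"fingers": 1},{"ax": 0,"ay": 0,"az": 0,"dx": -0.04,"dy": -0.0336,"dz": -0.018,"fingers": 1}], "squeeze": 20}}

```text
t: 3.22
position: [0.3433, 0.2597, 0.4955]
orientation: [3.141, 0.001, 2.704]
ft_force: [1.2, 0.4, 0.2]
opening: 0.0931
```

Emit:
{"name": "carry_out", "arguments": {"increments": [{"ax": 0,"ay": 0,"az": 0,"dx": -0.04,"dy": -0.0336,"dz": 0,"fingers": 1},{"ax": 0,"ay": 0,"az": 0,"dx": -0.04,"dy": -0.0336,"dz": 0,"fingers": 1},{"ax": 0,"ay": 0,"az": 0,"dx": -0.04,"dy": -0.0336,"dz": 0,"fingers": 1},{"ax": 0,"ay": 0,"az": 0,"dx": -0.04,"dy": -0.0336,"dz": 0,"fingers": 1},{"ax": 0,"ay": 0,"az": 0,"dx": -0.04,"dy": -0.0336,"dz": 0,"fingers": 1}]}}

```text
t: 3.85
position: [0.4533, 0.0225, 0.495]
orientation: [3.141, 0.001, 2.703]
ft_force: [-0.0, 0.2, -0.0]
opening: 0.093
```

Emit:
{"name": "carry_out", "arguments": {"increments": [{"ax": 0,"ay": 0,"az": 10,"dx": 0,"dy": 0,"dz": 0,"fingers": 1},{"ax": 0,"ay": 0,"az": 10,"dx": 0,"dy": 0,"dz": 0,"fingers": 1},{"ax": 0,"ay": 0,"az": 10,"dx": 0,"dy": 0,"dz": 0,"fingers": 1},{"ax": 0,"ay": 0,"az": 10,"dx": 0,"dy": 0,"dz": 0,"fingers": 1},{"ax": 0,"ay": 0,"az": 10,"dx": 0,"dy": 0,"dz": 0,"fingers": 1}]}}

```text
t: 4.47
position: [0.4529, 0.0242, 0.4948]
orientation: [3.141, -0.0, 1.825]
ft_force: [-0.6, 0.6, 0.3]
opening: 0.0928
```

Emit:
{"name": "carry_out", "arguments": {"increments": [{"ax": 0,"ay": 0,"az": 10,"dx": 0,"dy": 0,"dz": 0,"fingers": 1},{"ax": 0,"ay": 0,"az": 10,"dx": 0,"dy": 0,"dz": 0,"fingers": 1},{"ax": 0,"ay": 0,"az": 10,"dx": 0,"dy": 0,"dz": 0,"fingers": 1},{"ax": 0,"ay": 0,"az": 10,"dx": 0,"dy": 0,"dz": 0,"fingers": 1},{"ax": 0,"ay": 0,"az": 10,"dx": 0,"dy": 0,"dz": 0,"fingers": 1}]}}

```text
t: 5.1
position: [0.4529, 0.0243, 0.4948]
orientation: [3.141, -0.0, 0.953]
ft_force: [0.0, 0.3, -0.4]
opening: 0.0931
```

Emit:
{"name": "carry_out", "arguments": {"increments": [{"ax": 0,"ay": 0,"az": 10,"dx": 0,"dy": 0,"dz": 0,"fingers": 1},{"ax": 0,"ay": 0,"az": 10,"dx": 0,"dy": 0,"dz": 0,"fingers": 1},{"ax": 0,"ay": 0,"az": 10,"dx": 0,"dy": 0,"dz": 0,"fingers": 1},{"ax": 0,"ay": 0,"az": 10,"dx": 0,"dy": 0,"dz": 0,"fingers": 1},{"ax": 0,"ay": 0,"az": 2,"dx": 0,"dy": 0,"dz": 0,"fingers": 1}]}}

```text
t: 5.72
position: [0.4529, 0.0243, 0.4948]
orientation: [3.142, -0.0, 0.225]
ft_force: [0.0, -0.3, -0.3]
opening: 0.0928
```

```bash
python3 - <<'E'
from h import *
p=snap('scene','s1')
for l in ('knob_grip','swing_pivot','plunger_end','jar_lid','jar_seat'):
    print(l,[(np.round(d['location'],4).tolist(),round(d['conf'],2)) for d in optics.spot_point(l,p)][:3])
c=p['color'][110:260,170:340]
cv2.imwrite('pics/s1z.png',cv2.cvtColor(cv2.resize(c,None,fx=4,fy=4,interpolation=cv2.INTER_CUBIC),cv2.COLOR_RGB2BGR))
E
```

```text
knob_grip [([0.4497, 0.0184, 0.2551], 0.57)]
swing_pivot [([0.5639, 0.0482, 0.1786], 0.78)]
plunger_end [([0.4537, 0.0259, 0.1569], 0.79)]
jar_lid [([0.3525, -0.2889, 0.0964], 0.63), ([0.5131, -0.1948, 0.0999], 0.57)]
jar_seat [([0.5237, -0.0618, 0.0269], 0.72), ([0.4506, 0.0217, 0.2557], 0.34)]
```

View pics/s1z.png

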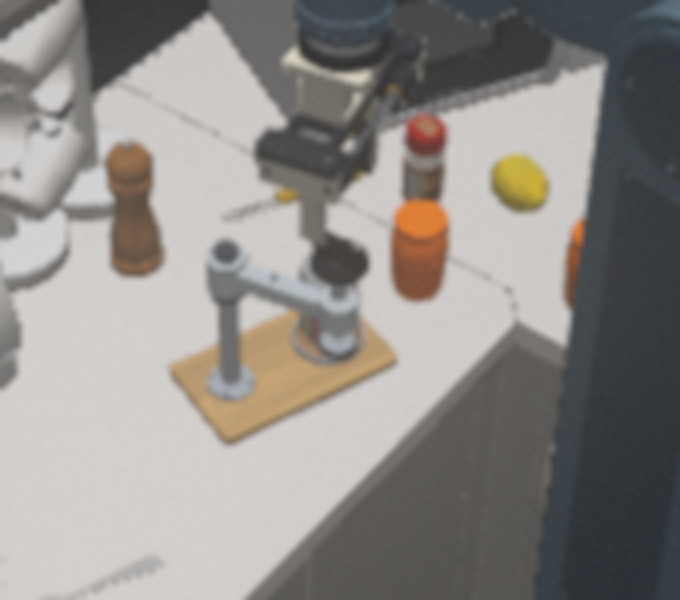

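Emit:
{"name": "carry_out", "arguments": {"increments": [{"ax": 0,"ay": 0,"az": 0,"dx": -0.0015,"dy": 0,"dz": 0.02,"fingers": 1},{"ax": 0,"ay": 0,"az": 0,"dx": 0,"dy": 0,"dz": 0.02,"fingers": 1},{"ax": 0,"ay": 0,"az": 0,"dx": 0,"dy": 0,"dz": 0.019,"fingers": 0.7},{"ax": 0,"ay": 0,"az": 0,"dx": 0,"dy": 0,"dz": 0,"fingers": 0.4},{"ax": 0,"ay": 0,"az": 0,"dx": 0,"dy": 0,"dz": 0,"fingers": 0.3}]}}

```text
t: 6.65
position: [0.4518, 0.0239, 0.4365]
orientation: [3.141, -0.001, 0.226]
ft_force: [-0.1, -0.8, -0.1]
opening: 0.0673
```

Emit:
{"name": "carry_out", "arguments": {"increments": [{"ax": 0,"ay": 0,"az": 0,"dx": 0,"dy": 0,"dz": 0,"fingers": 0.2},{"ax": 0,"ay": 0,"az": 0,"dx": 0,"dy": 0,"dz": 0,"fingers": 0.1},{"ax": 0,"ay": 0,"az": 0,"dx": 0,"dy": 0,"dz": 0,"fingers": 0},{"ax": 0,"ay": 0,"az": 0,"dx": 0,"dy": 0,"dz": 0,"fingers": 0},{"ax": 0,"ay": 0,"az": 0,"dx": 0,"dy": 0,"dz": 0,"fingers": 0}]}}

```text
t: 7.28
position: [0.4515, 0.0239, 0.4358]
orientation: [3.142, -0.0, 0.226]
ft_force: [0.7, -0.0, -0.7]
opening: 0.0175
```

Emit:
{"name": "carry_out", "arguments": {"increments": [{"ax": 0,"ay": 0,"az": 0,"dx": 0,"dy": 0,"dz": 0,"fingers": 0},{"ax": 0,"ay": 0,"az": 0,"dx": 0,"dy": 0,"dz": 0,"fingers": 0},{"ax": 0,"ay": 0,"az": 0,"dx": 0,"dy": 0,"dz": 0,"fingers": 0},{"ax": 0,"ay": 0,"az": 0,"dx": 0,"dy": 0,"dz": 0,"fingers": 0},{"ax": 0,"ay": 0,"az": 0,"dx": 0,"dy": 0,"dz": 0,"fingers": 0}]}}

```text
t: 7.9
position: [0.4515, 0.024, 0.4358]
orientation: [-3.141, 0.0, 0.226]
ft_force: [-0.2, 0.3, 0.4]
opening: 0.0143
```

```bash
python3 - <<'E'
from h import *
s=arm.sense();print(s['position'],s['ft_force'],s['wrist_torque'],s['opening'],s['orientation'])
p=snap('scene','s2')
for l in ('knob_grip','swing_pivot','jar_seat'):
    print(l,[(np.round(d['location'],4).tolist(),round(d['conf'],2)) for d in optics.spot_point(l,p)][:3])
c=p['color'][110:260,170:340]
cv2.imwrite('pics/s2z.png',cv2.cvtColor(cv2.resize(c,None,fx=4,fy=4,interpolation=cv2.INTER_CUBIC),cv2.COLOR_RGB2BGR))
# arc rows
C=np.array([.5637,.0512]); P=s['position'][:2]; v=P-C; r=np.hypot(*v); a=np.degrees(np.arctan2(v[1],v[0])); print(r,a)
E
```

```text
[0.45149012 0.02397028 0.43575624] [-0.16390465  0.27932106  0.36305282] [0.14679267 0.24594655 0.02763596] 0.014288019751857702 [-3.14146447e+00  6.99981115e-05  2.25500561e-01]
knob_grip [([0.449, 0.0238, 0.2547], 0.69), ([0.5011, -0.3685, -0.0011], 0.69)]
swing_pivot [([0.5647, 0.0501, 0.1804], 0.64)]
jar_seat [([0.5258, -0.0587, 0.0271], 0.74)]
0.11546651088908677 -166.35983026892293
```

View pics/s2z.png

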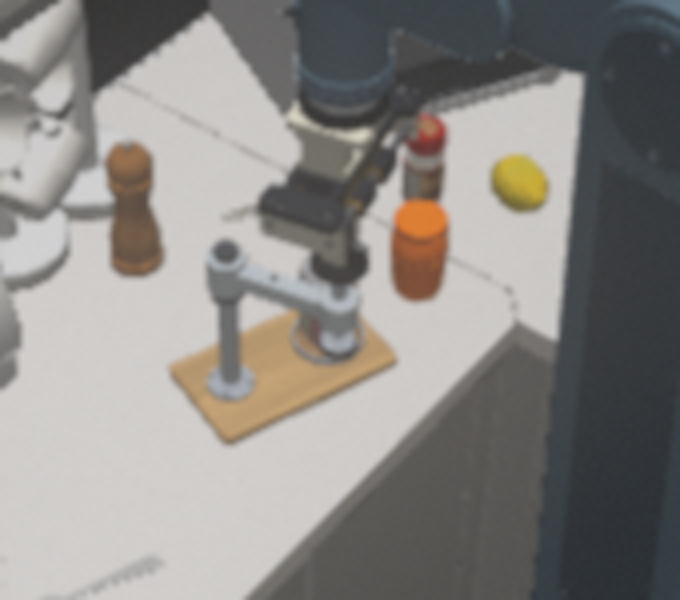

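Emit:
{"name": "carry_out", "arguments": {"increments": [{"ax": 0,"ay": 0,"az": -2,"dx": 0,"dy": 0.004,"dz": 0,"fingers": 0},{"ax": 0,"ay": 0,"az": -2,"dx": 0,"dy": 0.004,"dz": 0,"fingers": 0},{"ax": 0,"ay": 0,"az": -2,"dx": 0,"dy": 0.004,"dz": 0,"fingers": 0},{"ax": 0,"ay": 0,"az": -2,"dx": 0,"dy": 0.004,"dz": 0,"fingers": 0},{"ax": 0,"ay": 0,"az": -2,"dx": 0.0004,"dy": 0.004,"dz": 0,"fingers": 0}]}}

```text
t: 8.72
position: [0.4576, 0.005, 0.4357]
orientation: [-3.141, 0.0, 0.401]
ft_force: [-0.7, 2.1, 1.7]
opening: 0.0142
```

```bash
cat > st.py <<'E'
from h import *
s=arm.sense();print(s['t'],s['position'],s['ft_force'],s['wrist_torque'],s['opening'],s['orientation'][2])
C=np.array([.5637,.0512]); P=s['position'][:2]; v=P-C; r=np.hypot(*v); a=np.degrees(np.arctan2(v[1],v[0]))%360; print('r',r,'ang',a,'yaw',np.degrees(s['orientation'][2]))
E
python3 st.py
```

```text
8.725 [0.45758729 0.00504194 0.43572338] [-0.66932258  2.07332766  1.73804885] [ 0.31035917  0.48548447 -0.05485981] 0.014242073136651975 0.40119896353918993
r 0.11571721391368193 ang 203.50860143905072 yaw 22.98700735581858
```

Emit:
{"name": "carry_out", "arguments": {"increments": [{"ax": 0,"ay": 0,"az": -8,"dx": 0.0011,"dy": 0.0161,"dz": 0,"fingers": 0},{"ax": 0,"ay": 0,"az": -8,"dx": 0.0011,"dy": 0.0161,"dz": 0,"fingers": 0},{"ax": 0,"ay": 0,"az": -8,"dx": 0.0011,"dy": 0.0161,"dz": 0,"fingers": 0},{"ax": 0,"ay": 0,"az": -8,"dx": 0.0011,"dy": 0.0161,"dz": 0,"fingers": 0},{"ax": 0,"ay": 0,"az": -8,"dx": 0.0011,"dy": 0.0161,"dz": 0,"fingers": 0}]}}

```text
t: 9.35
position: [0.5114, -0.0535, 0.4357]
orientation: [-3.14, 0.001, 1.102]
ft_force: [-1.4, 1.9, 2.4]
opening: 0.0141
```

```bash
python3 st.py
```

```text
9.35 [ 0.51144557 -0.05345044  0.43574586] [-1.44889998  1.93176449  2.36164154] [0.35248845 0.41535136 0.03402761] 0.014098122801730444 1.1024894794322961
r 0.11697110390129935 ang 243.4659630205834 yaw 63.167994129045745
```

Emit:
{"name": "carry_out", "arguments": {"increments": [{"ax": 0,"ay": 0,"az": -2,"dx": 0.0001,"dy": 0.004,"dz": 0,"fingers": 0},{"ax": 0,"ay": 0,"az": -2,"dx": 0.0001,"dy": 0.004,"dz": 0,"fingers": 0},{"ax": 0,"ay": 0,"az": -1,"dx": 0,"dy": 0.002,"dz": 0,"fingers": 0},{"ax": 0,"ay": 0,"az": -1,"dx": 0,"dy": 0.002,"dz": 0,"fingers": 0},{"ax": 0,"ay": 0,"az": 0,"dx": 0,"dy": 0,"dz": 0,"fingers": 0}]}}

```text
t: 9.98
position: [0.5224, -0.0581, 0.4358]
orientation: [3.141, 0.001, 1.203]
ft_force: [-1.9, -2.5, 1.9]
opening: 0.0139
```

```bash
python3 st.py
```

```text
9.975 [ 0.52240211 -0.05810574  0.4357754 ] [-1.92482103 -2.48096334  1.88640835] [-0.57502949  0.57251096 -0.02410033] 0.013907741496754831 1.2026854834950405
r 0.11684716920758197 ang 249.30243409853134 yaw 68.90880228591665
```

Emit:
{"name": "carry_out", "arguments": {"increments": [{"ax": 0,"ay": 0,"az": -0.5,"dx": -0.0004,"dy": 0.001,"dz": 0,"fingers": 0},{"ax": 0,"ay": 0,"az": -0.5,"dx": -0.0004,"dy": 0.001,"dz": 0,"fingers": 0},{"ax": 0,"ay": 0,"az": -0.2,"dx": 0,"dy": 0.0005,"dz": 0,"fingers": 0},{"ax": 0,"ay": 0,"az": 0,"dx": 0,"dy": 0,"dz": 0,"fingers": 0},{"ax": 0,"ay": 0,"az": 0,"dx": 0,"dy": 0,"dz": 0,"fingers": 0}]}}

```text
t: 10.6
position: [0.5246, -0.0594, 0.4358]
orientation: [3.141, -0.0, 1.224]
ft_force: [-0.5, -0.1, 1.3]
opening: 0.0138
```

```bash
cat >> st.py <<'E'
a=np.radians(a); f=s['ft_force'][:2]; print('Ftan',f@[-np.sin(a),np.cos(a)],'Frad',f@[np.cos(a),np.sin(a)],'Fz',s['ft_force'][2])
E
python3 st.py
```

```text
10.6 [ 0.52457836 -0.05938731  0.43575844] [-0.53797129 -0.10760471  1.31544887] [ 0.05310805  0.37738549 -0.02599358] 0.013838014687064236 1.223819349317362
r 0.11730325944537594 ang 250.51813318920802 yaw 70.11968360233145
Ftan -0.4712837855273845 Frad 0.28086203197183535 Fz 1.3154488666588195
```

Emit:
{"name": "carry_out", "arguments": {"increments": [{"ax": 0,"ay": 0,"az": -0.5,"dx": 0,"dy": 0.001,"dz": 0,"fingers": 0},{"ax": 0,"ay": 0,"az": -0.5,"dx": 0,"dy": 0.001,"dz": 0,"fingers": 0},{"ax": 0,"ay": 0,"az": 0,"dx": 0,"dy": 0,"dz": 0,"fingers": 0},{"ax": 0,"ay": 0,"az": 0,"dx": 0,"dy": 0,"dz": 0,"fingers": 0},{"ax": 0,"ay": 0,"az": 0,"dx": 0,"dy": 0,"dz": 0,"fingers": 0}]}}

```text
t: 11.22
position: [0.5261, -0.06, 0.4357]
orientation: [-3.141, -0.0, 1.241]
ft_force: [-4.3, 3.6, 3.3]
opening: 0.0137
```

```bash
python3 st.py
```

```text
11.225 [ 0.52613114 -0.05997602  0.43566701] [-4.3161391   3.61000273  3.28587206] [0.47392062 0.83725242 0.04992338] 0.013694885614693304 1.241315913200072
r 0.1173521486284549 ang 251.32874080617307 yaw 71.12216286879176
Ftan -5.244683318034062 Frad -2.0382525291066576 Fz 3.2858720581770076
```

Emit:
{"name": "carry_out", "arguments": {"increments": [{"ax": 0,"ay": 0,"az": 0,"dx": 0,"dy": 0.0005,"dz": 0,"fingers": 0},{"ax": 0,"ay": 0,"az": 0,"dx": 0,"dy": 0,"dz": 0,"fingers": 0},{"ax": 0,"ay": 0,"az": 0,"dx": 0,"dy": 0,"dz": 0.001,"fingers": 0},{"ax": 0,"ay": 0,"az": 0,"dx": 0,"dy": 0,"dz": 0.002,"fingers": 0},{"ax": 0,"ay": 0,"az": 0,"dx": 0,"dy": 0,"dz": 0,"fingers": 0}], "squeeze": 50}}

```text
t: 11.85
position: [0.5264, -0.0601, 0.4324]
orientation: [-3.139, -0.0, 1.241]
ft_force: [-5.6, 3.3, 2.6]
opening: 0.0134
```

```bash
python3 st.py; python3 - <<'E'
from h import *
p=snap('scene','s3')
for l in ('knob_grip','swing_pivot','plunger_end','jar_lid'):
    print(l,[(np.round(d['location'],4).tolist(),round(d['conf'],2)) for d in optics.spot_point(l,p)][:3])
c=p['color'][110:260,170:340]
cv2.imwrite('pics/s3z.png',cv2.cvtColor(cv2.resize(c,None,fx=4,fy=4,interpolation=cv2.INTER_CUBIC),cv2.COLOR_RGB2BGR))
E
```

```text
11.85 [ 0.52637911 -0.06005015  0.4324357 ] [-5.55871894  3.30348059  2.62028513] [0.46099414 0.98042748 0.04245941] 0.013393733156382075 1.2414019622957375
r 0.11734327431738428 ang 251.45503298066188 yaw 71.12709311880431
Ftan -6.320746882458655 Frad -1.3640011410437982 Fz 2.6202851322104346
knob_grip [([0.5257, -0.058, 0.2509], 0.4)]
swing_pivot []
plunger_end [([0.5244, -0.0579, 0.1558], 0.44)]
jar_lid [([0.5233, -0.0634, 0.1236], 0.86), ([0.5084, -0.191, 0.0971], 0.85)]
```

View pics/s3z.png

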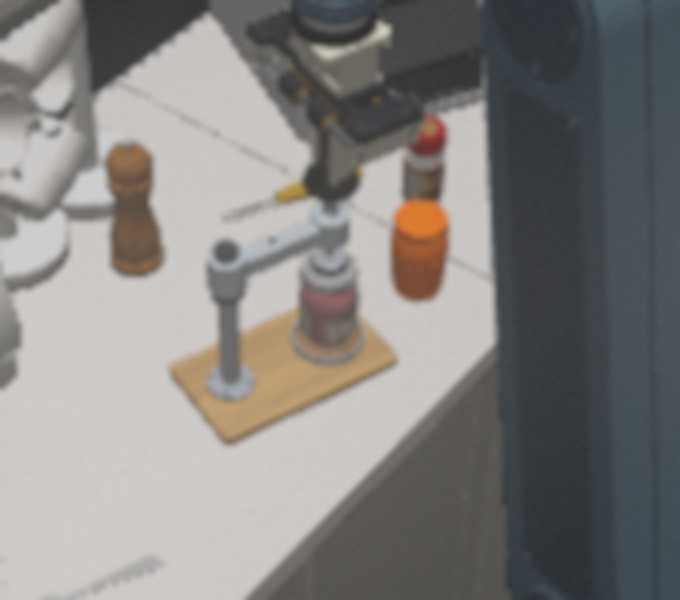

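Emit:
{"name": "carry_out", "arguments": {"increments": [{"ax": 0,"ay": 0,"az": 0,"dx": 0,"dy": 0,"dz": 0.0005,"fingers": 0},{"ax": 0,"ay": 0,"az": 0,"dx": 0,"dy": 0,"dz": 0.0005,"fingers": 0},{"ax": 0,"ay": 0,"az": 0,"dx": 0,"dy": 0,"dz": 0.0005,"fingers": 0},{"ax": 0,"ay": 0,"az": 0,"dx": 0,"dy": 0,"dz": 0.0005,"fingers": 0},{"ax": 0,"ay": 0,"az": 0,"dx": 0,"dy": 0,"dz": 0.0005,"fingers": 0}]}}

```text
t: 12.72
position: [0.5264, -0.06, 0.4301]
orientation: [-3.14, -0.0, 1.241]
ft_force: [-6.0, 3.5, 3.8]
opening: 0.0135
```

```bash
python3 st.py
```

```text
12.725 [ 0.52635801 -0.06002763  0.43012298] [-5.95973691  3.5486304   3.76816688] [0.55275469 1.0552809  0.07238919] 0.013477146630868676 1.2414140771120574
r 0.11732864274345957 ang 251.44176666656205 yaw 71.12778724664902
Ftan -6.779251262934326 Frad -1.4673084597436548 Fz 3.76816688433276
```

Emit:
{"name": "carry_out", "arguments": {"increments": [{"ax": 0,"ay": 0,"az": 0,"dx": 0,"dy": 0,"dz": 0.0005,"fingers": 0},{"ax": 0,"ay": 0,"az": 0,"dx": 0,"dy": 0,"dz": 0.0005,"fingers": 0},{"ax": 0,"ay": 0,"az": 0,"dx": 0,"dy": 0,"dz": 0.0005,"fingers": 0},{"ax": 0,"ay": 0,"az": 0,"dx": 0,"dy": 0,"dz": 0.0005,"fingers": 0},{"ax": 0,"ay": 0,"az": 0,"dx": 0,"dy": 0,"dz": 0,"fingers": 0}]}}

```text
t: 13.35
position: [0.5264, -0.06, 0.4281]
orientation: [-3.14, -0.0, 1.241]
ft_force: [-5.6, 3.4, 3.4]
opening: 0.0136
```

Emit:
{"name": "carry_out", "arguments": {"increments": [{"ax": 0,"ay": 0,"az": 0,"dx": 0,"dy": 0,"dz": 0.0005,"fingers": 0},{"ax": 0,"ay": 0,"az": 0,"dx": 0,"dy": 0,"dz": 0.0005,"fingers": 0},{"ax": 0,"ay": 0,"az": 0,"dx": 0,"dy": 0,"dz": 0.0005,"fingers": 0},{"ax": 0,"ay": 0,"az": 0,"dx": 0,"dy": 0,"dz": 0.0005,"fingers": 0},{"ax": 0,"ay": 0,"az": 0,"dx": 0,"dy": 0,"dz": 0,"fingers": 0}]}}

```text
t: 13.98
position: [0.5263, -0.06, 0.427]
orientation: [-3.14, -0.0, 1.242]
ft_force: [-6.6, 4.1, 7.8]
opening: 0.0135
```

Emit:
{"name": "carry_out", "arguments": {"increments": [{"ax": 0,"ay": 0,"az": 0,"dx": 0,"dy": 0,"dz": 0.0003,"fingers": 0},{"ax": 0,"ay": 0,"az": 0,"dx": 0,"dy": 0,"dz": 0.0003,"fingers": 0},{"ax": 0,"ay": 0,"az": 0,"dx": 0,"dy": 0,"dz": 0.0002,"fingers": 0},{"ax": 0,"ay": 0,"az": 0,"dx": 0,"dy": 0,"dz": 0,"fingers": 0},{"ax": 0,"ay": 0,"az": 0,"dx": 0,"dy": 0,"dz": 0,"fingers": 0}]}}

```text
t: 14.6
position: [0.5262, -0.06, 0.4266]
orientation: [-3.141, -0.0, 1.241]
ft_force: [-7.8, 4.4, 10.3]
opening: 0.0135
```

```bash
python3 st.py
```

```text
14.6 [ 0.5262036  -0.05996876  0.42661567] [-7.82504856  4.41273875 10.2723914 ] [6.86995565e-01 1.62755929e+00 1.18038320e-04] 0.013521200137811332 1.241491921287573
r 0.1173220907247136 ang 251.36113193910592 yaw 71.13224738936574
Ftan -8.824959903904958 Frad -1.680396055508798 Fz 10.272391403231468
```

Emit:
{"name": "carry_out", "arguments": {"increments": [{"ax": 0,"ay": 0,"az": 4,"dx": 0,"dy": 0,"dz": 0,"fingers": 0},{"ax": 0,"ay": 0,"az": 5,"dx": 0,"dy": 0,"dz": 0,"fingers": 0},{"ax": 0,"ay": 0,"az": 5,"dx": 0,"dy": 0,"dz": 0,"fingers": 0},{"ax": 0,"ay": 0,"az": 4,"dx": 0,"dy": 0,"dz": 0,"fingers": 0},{"ax": 0,"ay": 0,"az": 0,"dx": 0,"dy": 0,"dz": 0,"fingers": 0}]}}

```text
t: 15.22
position: [0.5262, -0.0599, 0.4266]
orientation: [-3.141, -0.0, 0.926]
ft_force: [-7.5, 4.9, 10.8]
opening: 0.0134
```

```bash
python3 st.py
```

```text
15.225 [ 0.52616153 -0.05992815  0.42664179] [-7.53111671  4.93010055 10.81186807] [0.71446701 1.63172435 0.01709839] 0.013430751626311868 0.9264954819931659
r 0.11729707030772428 ang 251.33531587740217 yaw 53.084280856147366
Ftan -8.712813679878579 Frad -2.260638880637034 Fz 10.811868073496093
```

Emit:
{"name": "carry_out", "arguments": {"increments": [{"ax": 0,"ay": 0,"az": 5,"dx": 0,"dy": 0,"dz": 0,"fingers": 0},{"ax": 0,"ay": 0,"az": 5,"dx": 0,"dy": 0,"dz": 0,"fingers": 0},{"ax": 0,"ay": 0,"az": 5,"dx": 0,"dy": 0,"dz": 0,"fingers": 0},{"ax": 0,"ay": 0,"az": 5,"dx": 0,"dy": 0,"dz": 0,"fingers": 0},{"ax": 0,"ay": 0,"az": 0,"dx": 0,"dy": 0,"dz": 0,"fingers": 0}]}}

```text
t: 15.85
position: [0.5261, -0.0599, 0.4266]
orientation: [-3.14, 0.001, 0.578]
ft_force: [-7.5, 5.3, 11.9]
opening: 0.0135
```

```bash
python3 st.py
```

```text
15.85 [ 0.52607863 -0.05987332  0.42658457] [-7.4928068   5.31007682 11.873007  ] [0.74332144 1.89851641 0.04448424] 0.013459249332847503 0.5775248877496018
r 0.11727169711039256 ang 251.28837150264604 yaw 33.089738631818804
Ftan -8.800276297975477 Frad -2.6256821362007607 Fz 11.873006996253293
```

Emit:
{"name": "carry_out", "arguments": {"increments": [{"ax": 0,"ay": 0,"az": 5,"dx": 0,"dy": 0,"dz": 0,"fingers": 0},{"ax": 0,"ay": 0,"az": 5,"dx": 0,"dy": 0,"dz": 0,"fingers": 0},{"ax": 0,"ay": 0,"az": 5,"dx": 0,"dy": 0,"dz": 0,"fingers": 0},{"ax": 0,"ay": 0,"az": 5,"dx": 0,"dy": 0,"dz": 0,"fingers": 0},{"ax": 0,"ay": 0,"az": 0,"dx": 0,"dy": 0,"dz": 0,"fingers": 0}]}}

```text
t: 16.48
position: [0.526, -0.0599, 0.4266]
orientation: [-3.141, 0.001, 0.229]
ft_force: [-7.8, 4.5, 11.5]
opening: 0.0136
```

```bash
python3 st.py
```

```text
16.475 [ 0.52602651 -0.05989522  0.42658148] [-7.75376314  4.51389779 11.47443056] [ 0.43240162  1.90704574 -0.01579803] 0.013561977679471475 0.22856155779916332
r 0.11730916322362861 ang 251.26769422734387 yaw 13.095612620827483
Ftan -8.79266609309292 Frad -1.7846957942841783 Fz 11.474430564186285
```

Emit:
{"name": "carry_out", "arguments": {"increments": [{"ax": 0,"ay": 0,"az": 5,"dx": 0,"dy": 0,"dz": 0,"fingers": 0},{"ax": 0,"ay": 0,"az": 5,"dx": 0,"dy": 0,"dz": 0,"fingers": 0},{"ax": 0,"ay": 0,"az": 5,"dx": 0,"dy": 0,"dz": 0,"fingers": 0},{"ax": 0,"ay": 0,"az": 4,"dx": 0,"dy": 0,"dz": 0,"fingers": 0},{"ax": 0,"ay": 0,"az": 3,"dx": 0,"dy": 0,"dz": 0,"fingers": 0}]}}

```text
t: 17.1
position: [0.5261, -0.0598, 0.4265]
orientation: [-3.141, 0.001, -0.156]
ft_force: [-8.2, 5.2, 11.5]
opening: 0.0136
```

```bash
python3 st.py; python3 - <<'E'
from h import *
print(arm.sense()['tau'][5])
E
```

```text
17.1 [ 0.52606697 -0.05983051  0.42653963] [-8.22158749  5.22302683 11.53239109] [0.52978288 1.88956942 0.12383853] 0.013645211707833867 -0.1563032858652731
r 0.11723488787739055 ang 251.27626197321996 yaw -8.955518604106963
Ftan -9.463099221385038 Frad -2.3074365136501127 Fz 11.532391090759775
-0.3657350968569517
```

Emit:
{"name": "carry_out", "arguments": {"increments": [{"ax": 0,"ay": 0,"az": 2,"dx": 0,"dy": 0,"dz": 0,"fingers": 0},{"ax": 0,"ay": 0,"az": 1,"dx": 0,"dy": 0,"dz": 0,"fingers": 0},{"ax": 0,"ay": 0,"az": 1,"dx": 0,"dy": 0,"dz": 0,"fingers": 0},{"ax": 0,"ay": 0,"az": 1,"dx": 0,"dy": 0,"dz": 0,"fingers": 0},{"ax": 0,"ay": 0,"az": 0,"dx": 0,"dy": 0,"dz": 0,"fingers": 0}]}}

```text
t: 17.73
position: [0.5261, -0.0598, 0.4265]
orientation: [-3.142, 0.001, -0.241]
ft_force: [-8.4, 5.2, 11.9]
opening: 0.014
```

```bash
python3 st.py; python3 - <<'E'
from h import *
print(arm.sense()['tau'][5])
E
```

```text
17.725 [ 0.52607216 -0.05977407  0.42654726] [-8.37027536  5.1612869  11.90622895] [0.56270532 1.90399233 0.45939191] 0.014034500115374143 -0.24114795818922796
r 0.11717976901737125 ang 251.26980775293217 yaw -13.816760242440001
Ftan -9.584347192738651 Frad -2.2001547755064834 Fz 11.90622895053463
0.4970611073076725
```

Emit:
{"name": "carry_out", "arguments": {"increments": [{"ax": 0,"ay": 0,"az": -1,"dx": -0.0005,"dy": 0,"dz": 0,"fingers": 0},{"ax": 0,"ay": 0,"az": -0.5,"dx": -0.0005,"dy": 0,"dz": 0,"fingers": 0},{"ax": 0,"ay": 0,"az": 0,"dx": 0,"dy": 0,"dz": 0,"fingers": 0},{"ax": 0,"ay": 0,"az": 0,"dx": 0,"dy": 0,"dz": 0,"fingers": 0.2},{"ax": 0,"ay": 0,"az": 0,"dx": 0,"dy": 0,"dz": 0,"fingers": 0.35}]}}

```text
t: 18.35
position: [0.5263, -0.0606, 0.4254]
orientation: [3.141, -0.001, -0.216]
ft_force: [-0.4, 0.3, 0.7]
opening: 0.0246
```

```bash
python3 st.py
```

```text
18.35 [ 0.52628052 -0.06055142  0.4253619 ] [-0.40849021  0.26840491  0.67569652] [ 0.00816376  0.12521409 -0.01056511] 0.024550250468967638 -0.21628839724832294
r 0.11784988883000388 ang 251.4871010682004 yaw -12.392412319977872
Ftan -0.47257516906911134 Frad -0.12481249096099788 Fz 0.6756965221270329
```

Emit:
{"name": "carry_out", "arguments": {"increments": [{"ax": 0,"ay": 0,"az": 0,"dx": 0,"dy": 0,"dz": 0,"fingers": 0.5},{"ax": 0,"ay": 0,"az": 0,"dx": 0,"dy": 0,"dz": 0,"fingers": 0.5},{"ax": 0,"ay": 0,"az": 0,"dx": 0,"dy": 0,"dz": -0.01,"fingers": 0.5},{"ax": 0,"ay": 0,"az": 0,"dx": 0,"dy": 0,"dz": -0.03,"fingers": 0.5},{"ax": 0,"ay": 0,"az": 0,"dx": 0,"dy": 0,"dz": -0.04,"fingers": 0.5}]}}

```text
t: 18.98
position: [0.5258, -0.0602, 0.5062]
orientation: [-3.141, 0.002, -0.216]
ft_force: [0.6, -0.7, 0.5]
opening: 0.0465
```

Emit:
{"name": "carry_out", "arguments": {"increments": [{"ax": 0,"ay": 0,"az": 0,"dx": -0.05,"dy": 0.0,"dz": -0.01,"fingers": 0.5},{"ax": 0,"ay": 0,"az": 0,"dx": -0.05,"dy": 0,"dz": -0.01,"fingers": 0.5},{"ax": 0,"ay": 0,"az": 0,"dx": -0.04,"dy": 0,"dz": 0,"fingers": 0.5},{"ax": 0,"ay": 0,"az": 0,"dx": 0,"dy": 0,"dz": 0,"fingers": 0.5},{"ax": 0,"ay": 0,"az": 0,"dx": 0,"dy": 0,"dz": 0,"fingers": 0.5}]}}

```text
t: 19.6
position: [0.3895, -0.0303, 0.5262]
orientation: [3.141, -0.002, -0.216]
ft_force: [-0.0, 0.3, 0.3]
opening: 0.0463
```

```bash
python3 - <<'E'
from h import *
for n,(a,b,c,d) in (('top',(150,225,225,310)),('scene',(110,260,170,340))):
    p=snap(n,n+'4')
    for l in ('knob_grip','swing_pivot','plunger_end','jar_lid','jar'):
        print(l,[(np.round(x['location'],4).tolist(),round(x['conf'],2)) for x in optics.spot_point(l,p)][:3])
    cc=p['color'][a:b,c:d]; f=8 if n=='top' else 4
    cv2.imwrite(f'pics/{n}4z.png',cv2.cvtColor(cv2.resize(cc,None,fx=f,fy=f,interpolation=cv2.INTER_CUBIC),cv2.COLOR_RGB2BGR))
E
```

```text
knob_grip [([0.4982, -0.3704, 0.0022], 0.67), ([0.5269, -0.0561, 0.248], 0.4)]
swing_pivot [([0.5666, 0.0507, 0.1788], 0.8)]
plunger_end [([0.583, -0.3088, 0.0045], 0.73)]
jar_lid [([0.3548, -0.2887, 0.095], 0.81), ([0.5135, -0.1922, 0.0958], 0.44)]
jar [([0.3544, -0.288, 0.0006], 0.77), ([0.5125, -0.1916, -0.0036], 0.57)]
knob_grip [([0.523, -0.0617, 0.2476], 0.71)]
swing_pivot [([0.5669, 0.0472, 0.1791], 0.71)]
plunger_end []
jar_lid [([0.5129, -0.1929, 0.0968], 0.82), ([0.351, -0.2883, 0.0976], 0.68), ([0.5228, -0.0593, 0.122], 0.65)]
jar [([0.5285, -0.0588, 0.0251], 0.76), ([0.3572, -0.2891, 0.0], 0.65), ([0.5109, -0.1974, 0.0033], 0.56)]
```

View pics/top4z.png

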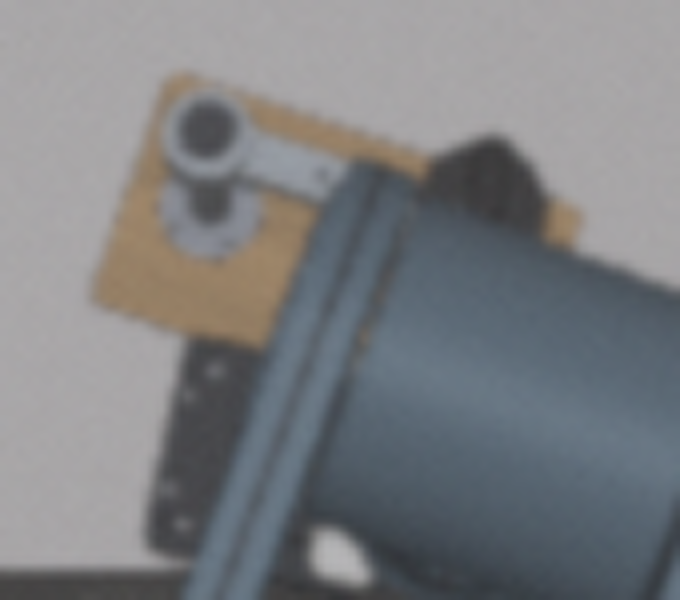

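View pics/scene4z.png

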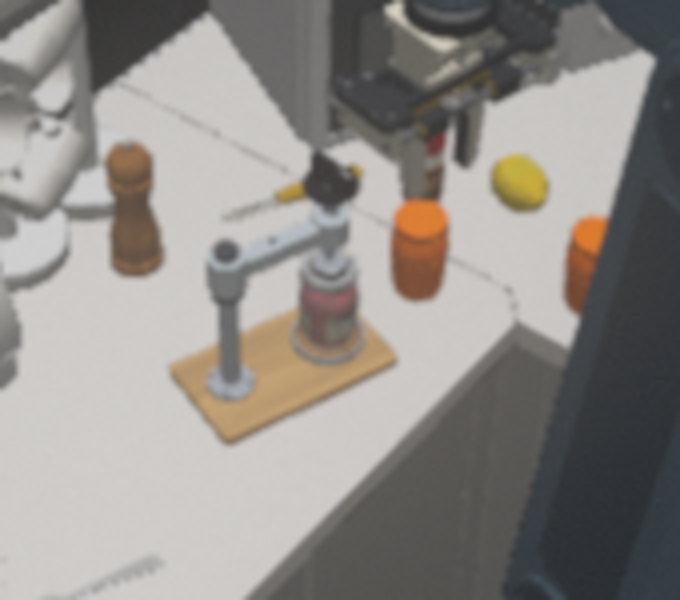

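Emit:
{"name": "carry_out", "arguments": {"increments": [{"ax": 0,"ay": 0,"az": 0,"dx": 0,"dy": -0.06,"dz": 0,"fingers": 0.5},{"ax": 0,"ay": 0,"az": 0,"dx": 0,"dy": -0.06,"dz": 0,"fingers": 0.5},{"ax": 0,"ay": 0,"az": 0,"dx": -0.03,"dy": -0.05,"dz": 0,"fingers": 0.5},{"ax": 0,"ay": 0,"az": 0,"dx": -0.03,"dy": -0.05,"dz": 0,"fingers": 0.5},{"ax": 0,"ay": 0,"az": 0,"dx": -0.03,"dy": -0.05,"dz": 0,"fingers": 0.5}]}}

```text
t: 20.82
position: [0.3583, 0.2545, 0.5256]
orientation: [-3.141, -0.001, -0.216]
ft_force: [0.6, 0.5, -0.3]
opening: 0.0466
```

Emit:
{"name": "carry_out", "arguments": {"increments": [{"ax": 0,"ay": 0,"az": 0,"dx": -0.03,"dy": -0.05,"dz": 0,"fingers": 0.5},{"ax": 0,"ay": 0,"az": 0,"dx": -0.03,"dy": -0.05,"dz": 0,"fingers": 0.5},{"ax": 0,"ay": 0,"az": 0,"dx": 0,"dy": 0,"dz": 0,"fingers": 0.5},{"ax": 0,"ay": 0,"az": 0,"dx": 0,"dy": 0,"dz": 0,"fingers": 0.5},{"ax": 0,"ay": 0,"az": 0,"dx": 0,"dy": 0,"dz": 0,"fingers": 0.5}]}}

```text
t: 21.45
position: [0.3226, 0.3623, 0.5255]
orientation: [3.141, -0.0, -0.218]
ft_force: [-0.4, -0.6, -0.5]
opening: 0.0464
```

```bash
python3 - <<'E'
from h import *
for n,(a,b,c,d) in (('top',(150,225,225,310)),):
  for i in range(3):
    p=snap(n,n+'5')
    for l in ('knob_grip','swing_pivot','jar_seat','jar_lid','press'):
        print(l,[(np.round(x['location'],4).tolist(),round(x['conf'],2)) for x in optics.spot_point(l,p)][:3])
  cc=p['color'][a:b,c:d]; f=8
  cv2.imwrite(f'pics/{n}5z.png',cv2.cvtColor(cv2.resize(cc,None,fx=f,fy=f,interpolation=cv2.INTER_CUBIC),cv2.COLOR_RGB2BGR))
E
```

```text
knob_grip [([0.5281, -0.0586, 0.2449], 0.48)]
swing_pivot [([0.5425, -0.0109, 0.0028], 0.39)]
jar_seat [([0.525, -0.0589, 0.0222], 0.65)]
jar_lid [([0.5001, -0.3713, 0.0023], 0.55), ([0.3525, -0.2885, 0.0965], 0.53)]
press [([0.5436, -0.0103, 0.0007], 0.71), ([0.5018, -0.3717, -0.0004], 0.52), ([0.525, -0.0588, 0.2474], 0.23)]
knob_grip []
swing_pivot [([0.5646, 0.0527, 0.1773], 0.59)]
jar_seat [([0.5261, -0.0578, 0.0236], 0.73)]
jar_lid [([0.513, -0.1968, 0.0934], 0.84), ([0.3536, -0.2899, 0.0987], 0.78), ([0.5285, -0.0588, 0.1253], 0.45)]
press [([0.5414, -0.0117, -0.0002], 0.83)]
knob_grip [([0.5097, 0.3131, 0.0032], 0.65), ([0.5256, -0.0564, 0.2465], 0.52)]
swing_pivot [([0.5634, 0.0511, 0.1812], 0.67), ([0.5281, -0.0626, 0.0271], 0.26)]
jar_seat [([0.5246, -0.0567, 0.0246], 0.61)]
jar_lid [([0.5127, -0.1963, 0.0974], 0.55), ([0.3545, -0.2908, 0.0984], 0.55)]
press [([0.5446, -0.0112, -0.0008], 0.79), ([0.5256, -0.0601, 0.2443], 0.2)]
```

View pics/top5z.png

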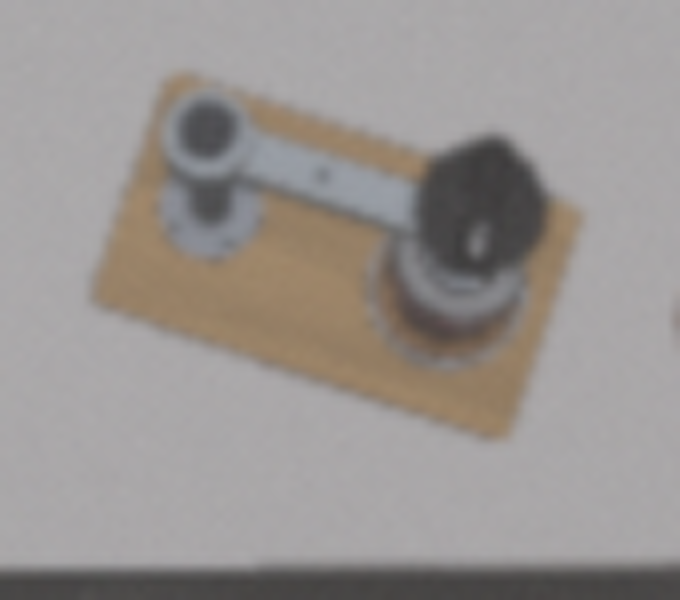

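View pics/top5.png

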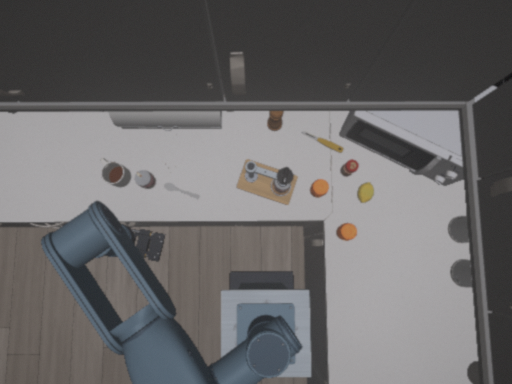

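```bash
python3 -c "
from h import *
print(arm.job_done(), arm.sense()['t'])"
```

```text
the job is handed in; nothing more can be done
the job is handed in; nothing more can be done
```

The press arm is over the jar against its stop and the foot is locked on the lid. I handed the job in at about 22 s of the 48 s; it reported no verdict.

**What I did**
- **Swing:** I gripped the knob's bar and swung the arm about 58° counter-clockwise. It met its stop, where the sideways force rose to 5–6 N against roughly 2.2 N of friction.
- **Press:** I pushed the plunger down. The foot met the lid after roughly 8 mm, and I stopped with 10.3 N on the knob. During the turn the knob readings went up to 11.9 N. Less the spring's roughly 3.7 N, that puts the jar at about 7–8 N, under the 11.8 N limit; I did not measure the jar's load directly.
- **Lock:** Still bearing down, I turned the knob clockwise until the torque jumped to 0.46 N m at about 85°, which is its stop. I then eased the twist, opened the fingers, lifted off and moved clear.

**Last checks**
- **Plunger:** After release the networks put the knob grip 244–248 mm above the worktop, against 255 mm with the plunger up. It has stayed down.
- **Arm and knob:** The top picture shows the arm lying along the base and the bar turned about a quarter turn.
- **Other things:** The jar is in its seat, and the other things on the worktop look unmoved.
- **Disagreements:** Some detections in the last pictures were clearly other objects, for example knob and lid reports at x 0.50, y -0.37, and I ignored those. The arm's radius by my column estimate came out about 2 mm too large, which is within calibration error.

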